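Fit a sanding sleeve on the bobbin sander and hold its dead-man button in the run position

TASK

Slide the rust-red sanding sleeve over the sander's upright spindle until it sits fully home on the flange, and let go of it. Only then press the green dead-man palm button down half-way, until its top is level with the tops of the two yellow posts beside it, never down to the bottom of its stroke (that trips the machine), and finish the program while still holding it there. Leave the grey sleeve and everything else on the bench where they are.

Things in the scene. Friction and masses are not known exactly. Their poses are not given: they have to be found in the camera images.
- red_sleeve_center (a point): centre (half-way up, on the axis) of the loose rust-red sanding sleeve: a rigid tube 70 mm high, 46 mm outside and 28 mm inside diameter, wall 9 mm, 60 to 130 g, standing upright on the bench among a grey sleeve and a jar; z is its axis. Its two ends are alike.
- spindle_seat (a point): centre of the seat on the sander, 16 mm above the bench: the top of a dark steel flange 42 mm across and 6 mm thick, on a fixed grey plate 220 x 220 mm and 10 mm thick. The steel spindle, 25 mm diameter, stands upright on it; z is the spindle's axis (up). A sleeve that is fully home rests with its lower end on this flange, its centre 35 mm above this point.
- spindle_tip (a point): top centre of the spindle, 76 mm above the seat; the top 12 mm taper from 25 mm to 14 mm diameter.
- button_top (a point): centre of the top face of the green dead-man palm button: a disc 48 mm across, 14 mm thick, facing up, on a fixed grey box 90 x 110 mm (rubber foot 110 x 130 mm) whose top is 60 mm above the bench. Its top is 102 mm above the bench when free, and moves straight down when pressed.
- run_level (a point): fixed point on the button's axis at the height of the tops of the two yellow posts, 90 mm above the bench; the posts are 8 mm thick and stand 42 mm to either side of the axis along y of this frame. The button is half-way down when button_top is here.
- deadman (a joint): travel of the green button in m: 0 when free, 0.012 half-way (the run position, level with the posts), 0.024 at the bottom of its stroke. The spring needs about 3 N to start, 8 N half-way and 13 N at the bottom, and returns the button when it is let go.
- grey_sleeve_center (a point): centre of the loose grey sleeve, same size as the rust-red one; a bystander.
- wax_jar_center (a point): centre of a closed jar with a brass-coloured cap, 54 mm diameter, 65 mm high; a bystander.
- brush: bench brush lying flat; origin at the centre of its underside, x along its length; a bystander.
- spanner: steel spanner, 170 mm long, lying flat; origin at the centre of its underside, x along its length; a bystander.
- offcut: dark wood block 50 x 110 x 32 mm; origin at the centre of its underside; a bystander.
- neck_blank: pale wood blank 150 x 50 x 25 mm lying flat; origin at the centre of its underside; a bystander.
- mallet: mallet with black rubber head, 240 mm long, lying flat; origin at the centre of its underside, x along the handle; a bystander.
Things that resemble listed ones, but are neither listed nor needed, are in the scene too. There is more than one size of the part that bears red_sleeve_center; the job needs the smallest.

How it is judged:
By the outcome, as a careful person would: the job done as asked, in the order asked, and still so for the second after the job is handed in, while the arm keeps its last pose, push and grip.
It also fails if it takes over 58 s, if anything falls off the work surface, if the arm or the gripper's body presses on something with over 40 N, if the wrist force passes 120 N, or if a joint passes its speed limit or range.

ROBOT

A 6-joint arm with a two-finger parallel gripper is mounted at the origin on the work surface. World frame = base frame: x ahead of the robot, y to its left, z up, the work surface at z = 0. Lengths are in m, angles in rad, forces in N, time in s.
With the tool pointing down it reaches from about 0.3 to 0.85 m from the base axis. Payload 5.4 kg.
Tool frame: the origin (TCP) lies on the centre line of the jaws, within the pads' length; the fingertips stand 22 mm ahead of it and the grasp point (between the pads) lies 3 mm ahead of it; x points along the fingers, y is the direction in which the jaws open and shut, and the axes are right-handed (so a half turn about x gives the same grasp; the last joint's range is limited). The gripper opens to 85 mm and grips with 20 to 120 N. Pads are 22 mm wide; open, the fingers measure 114 mm over their backs; the gripper's body (76 mm by 85 mm) begins 54 mm behind the grasp point. The pads swing forward as they close: fully open they stand 13 mm farther back than shut.
Start: joints at [-1.428, 0.158, 1.597, -0, 1.386, -0.21], TCP at [0.199, -0.54, 0.253] pointing down, gripper open.
Joint ranges: [-2.91, 2.91], [-0.94, 2.29], [0.18, 2.7], [-1.29, 4.43], [0.17, 2.64], [-3, 3]. Speed limits (rad/s): [2.57, 2.57, 3.14, 3.14, 3.14, 3.14].

INTERFACE

Orientations are given as a rotation vector (axis times angle).
In Python, from plant import bot gives the robot as it stands. The module is installed in compiled form; this text tells all that it offers.
- The arm moves only by the tool servo_tool, never from a script. Its argument "deltas" is a list of rows, each a list of 7 numbers: the opening, from 0 (shut) to 1 (fully open), then the shift along the tool's x, y, z in units of 50 cm (1.0 is 50 cm), then the turn, a rotation vector about the tool's x, y, z in units of 30 degrees (1.0 is 30 degrees). In form: [[jaw, x, y, z, rx, ry, rz], ...]. A call has exactly 10 rows; each row is the pose to reach, as a shift and turn from the pose measured when the call began, along the tool's axes at that moment; what a row does not reach only later rows make up. A row lasts 1/12 s, in which the tool goes at most 41.7 mm and 7.16 degrees, less where a joint would pass 70% of its speed; a pose out of reach is approached as far as the arm can. A call with a number of a shift or a turn outside -1 to 1 is refused whole. A call with a gripper value outside its range is refused whole. The fingers move at their own pace and stop on an object; "squeeze" is the grip in N (left out, the last holds). Time passes only in rows, so rows that repeat a pose let the fingers close, or fill a call up. It gives the time, the measured TCP pose, the force and the opening at its end, in the units of the state.
- bot.get_state(): the state, without advancing time (a new reading comes with each control period).
- bot.camera(name): name is "scene" or "side" or "wrist"; returns a dict with "frame" (480x640x3 uint8, blue, green, red), "fov_y" (degrees; the focal length in pixels is half the picture's height over the tangent of half this angle, whatever the lens; pixels are square), "cx", "cy" (the principal point, pixels), "dist" ([k1, k2, p1, p2, k3] as OpenCV has them; the pictures are not rectified), "R" (3x3) and "t" (3): a world point X has camera coordinates R X + t. Camera axes: x right, y down, z forward; pixel columns grow to the right and rows downward; lengths in m; the calibration is good to about 2 mm. A picture is of the moment at which its call begins. There is no depth.
- bot.hand_in(): hands the job in, once; it reports no verdict.
Trained networks look in the newest picture that a camera, given by its name, has taken for a name from the list of things; names that differ only in an ending like _2 or _b are one class to them, and where a whole thing is asked for, a point or a joint stands for the part that bears it (a point fixed in the world has none). Each returns a list of dicts, best first, with "confidence" (0 to 1); they miss things now and then, are a little off and sometimes report something else, mostly with a low value. They report only what shows in the picture. A call takes as long as a camera call. They do not tell look-alikes from the thing itself.
- bot.cut_out(camera, name): "region" (480x640 bool, what is visible of it).
- bot.landmark_of(camera, name): "position" ([x, y, z] in m, in the coordinates of the camera as it stood for that picture, good to about 4 mm: a listed point, or the origin of a listed thing).
The state is a dict: "clock": time; "joint_pos": joint angles; "joint_velocities": joint speeds; "effort": joint torques, N m; "position": TCP position; "tcp_rot": TCP orientation; "force": force on the tool from outside, world axes, zero at the start; "torque": the same for the moment, N m; "width": opening from 0.0 (shut) to 1.0 (fully open).
Only numpy, scipy, OpenCV 4.12 (cv2) and the standard library are available. Lean on these libraries where they do the work, as an engineer would, in place of code of your own. Each camera call takes 0.05 s, during which the arm holds its last target.

## Working session

There is one attempt and no reset: what is moved stays moved. The work goes in short steps, Python scripts to look and compute and a tool call to move; the robot and the scene stay as the last step left them, time stands still between calls to the robot, and variables do not carry over. Pictures are saved under pics/ and viewed, and the job is handed in when it is done.

Besides the shell and the picture viewer there is one more tool, called after "Emit:" as a command line: name --pt "numbers of a row" for each row, then --argument value for the rest. servo_tool: Moves the arm, as the interface text tells. Shifts and turns lie within -1 to 1; 1 stands for 50 cm of shift or 30 degrees of turn. Its arguments: {"type":"object","properties":{"deltas":{"type":"array"},"squeeze":{"type":"number"}},"required":["deltas"]}

```bash
mkdir -p pics; cat > h.py <<'E'
import numpy as np, cv2
from plant import bot
from scipy.spatial.transform import Rotation as Rn
def cam(n,fn=None):
    c=bot.camera(n)
    if fn: cv2.imwrite('pics/'+fn,c['frame'])
    f=240/np.tan(np.radians(c['fov_y'])/2)
    c['K']=np.array([[f,0,c['cx']],[0,f,c['cy']],[0,0,1.]]); c['R']=np.array(c['R']);c['t']=np.array(c['t']);c['dist']=np.array(c['dist'],float)
    return c
def proj(c,X):
    return cv2.projectPoints(np.array(X,float).reshape(-1,1,3),cv2.Rodrigues(c['R'])[0],c['t'],c['K'],c['dist'])[0].reshape(-1,2)
def onz(c,px,z):
    u=cv2.undistortPoints(np.array(px,float).reshape(-1,1,2),c['K'],c['dist']).reshape(-1,2)
    o=-c['R'].T@c['t']; r=[]
    for a in u:
        d=c['R'].T@np.array([a[0],a[1],1]); r.append(o+d*(z-o[2])/d[2])
    return np.array(r)
def lm(c,n,name):
    return [(round(d['confidence'],2),np.round(c['R'].T@(np.array(d['position'])-c['t']),4),np.round(proj(c,c['R'].T@(np.array(d['position'])-c['t']))[0])) for d in bot.landmark_of(n,name)]
E
python3 - <<'E'
from h import *
s=bot.get_state();print({k:np.round(v,3) for k,v in s.items()})
for n in ['scene','side','wrist']:
    c=cam(n,n+'0.png'); print(n,c['fov_y'],np.round(-c['R'].T@c['t'],3),np.round(c['R'],2).tolist())
    for q in ['red_sleeve_center','spindle_seat','spindle_tip','button_top','run_level','grey_sleeve_center','wax_jar_center','mallet','offcut','neck_blank','brush','spanner']:
        print(q,[(a,b.tolist(),p.tolist()) for a,b,p in lm(c,n,q)])
E
```

```text
{'clock': np.float64(0.0), 'joint_pos': array([-1.428,  0.159,  1.598, -0.   ,  1.386, -0.21 ]), 'joint_velocities': array([ 0.   , -0.001, -0.001, -0.001, -0.   , -0.002]), 'effort': array([ 2.0000e-03, -3.9600e+01, -3.3143e+01, -0.0000e+00,  8.0000e-03,
       -0.0000e+00]), 'position': array([ 0.199, -0.539,  0.252]), 'tcp_rot': array([ 2.03 ,  0.364, -2.03 ]), 'force': array([ 0.546,  0.496, -0.422]), 'torque': array([-0.032, -0.049,  0.017]), 'width': np.float64(0.999)}
scene 47.63371514511129 [ 0.938 -0.72   1.129] [[0.87, 0.49, 0.02], [0.4, -0.7, -0.59], [-0.28, 0.52, -0.81]]
red_sleeve_center [(0.86, [0.6697, 0.3427, 0.0508], [413.0, 165.0]), (0.85, [0.4118, 0.3988, 0.0501], [340.0, 122.0]), (0.65, [0.5849, 0.2538, 0.0356], [371.0, 178.0]), (0.56, [0.5268, 0.3958, 0.038], [374.0, 139.0]), (0.34, [0.6991, -0.3343, -0.0006], [299.0, 380.0])]
spindle_seat [(0.62, [0.5527, 0.0045, 0.0137], [316.0, 241.0])]
spindle_tip [(0.64, [0.5511, 0.0056, 0.0955], [316.0, 221.0]), (0.43, [0.7784, 0.1126, 0.0041], [414.0, 249.0])]
button_top [(0.79, [0.5284, -0.3508, 0.1033], [224.0, 329.0])]

[... 1197 characters left out ...]
286.0, 348.0]), (0.37, [0.5943, 0.2503, 0.0304], [238.0, 315.0])]
mallet [(0.85, [0.5748, -0.5106, 0.0017], [395.0, 196.0])]
offcut [(0.78, [0.7708, -0.2513, 0.0052], [303.0, 211.0])]
neck_blank [(0.77, [0.6359, 0.4339, 0.0009], [157.0, 373.0]), (0.69, [0.5772, -0.5108, 0.0017], [395.0, 196.0])]
brush [(0.7, [0.7771, 0.1102, -0.0027], [221.0, 269.0])]
spanner [(0.73, [0.6981, -0.3357, 0.0018], [337.0, 208.0])]
wrist 60.53158368131311 [ 0.262 -0.517  0.375] [[0.35, -0.94, -0.0], [-0.91, -0.33, 0.26], [-0.25, -0.09, -0.97]]
red_sleeve_center []
spindle_seat []
spindle_tip []
button_top []
run_level []
grey_sleeve_center []
wax_jar_center []
mallet []
offcut []
neck_blank []
brush []
spanner []
```

View pics/scene0.png

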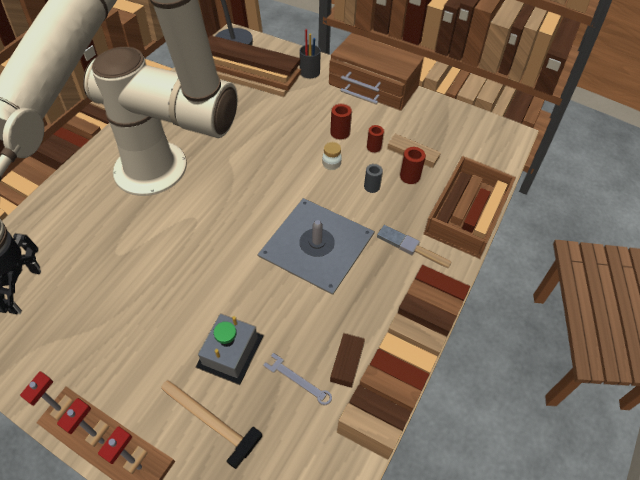

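View pics/side0.png

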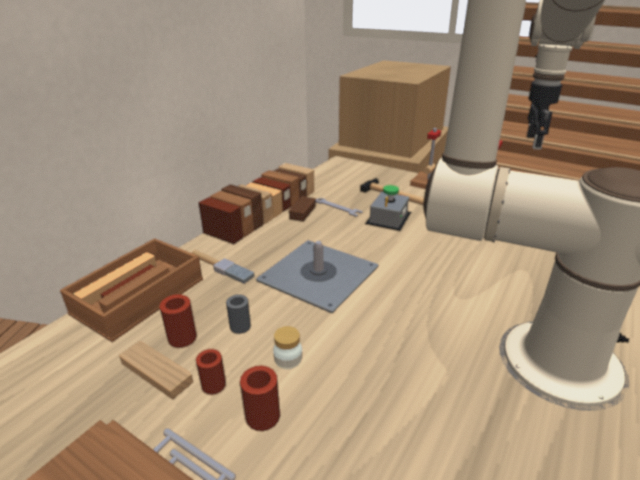

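```bash
python3 - <<'E'
import cv2
a=cv2.imread('pics/scene0.png')[90:230,290:490]; b=cv2.imread('pics/side0.png')[270:450,120:340]
cv2.imwrite('pics/cropA.png',cv2.resize(a,None,fx=4,fy=4,interpolation=cv2.INTER_CUBIC))
cv2.imwrite('pics/cropB.png',cv2.resize(b,None,fx=3.3,fy=3.3,interpolation=cv2.INTER_CUBIC))
E
```

```text
(no output)
```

View pics/cropA.png

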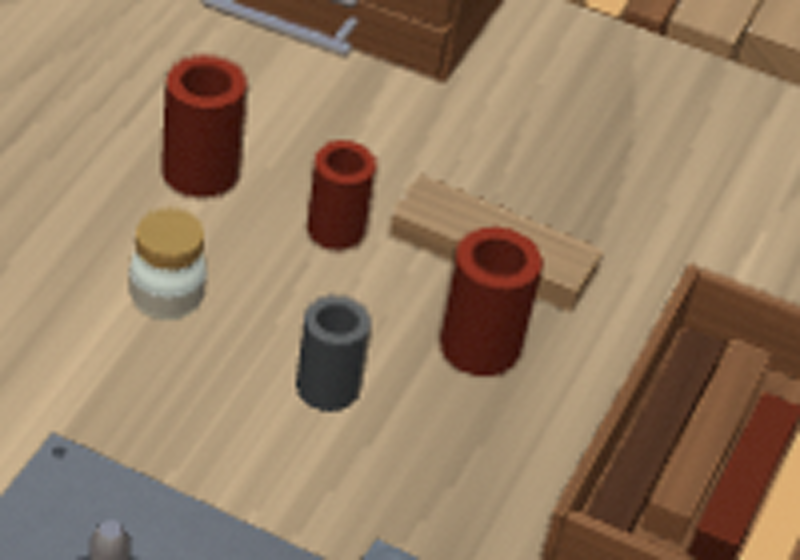

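View pics/cropB.png

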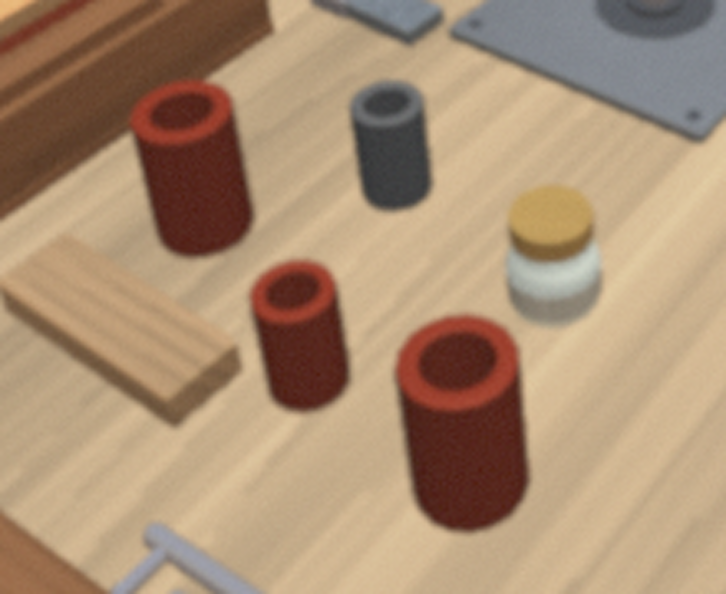

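The small rust-red sleeve is the wanted one. Lookalikes in the scene image are the large reds at (340,122) and (413,165) and the grey at (372,177). I choose the small red at (375,138); the crops show it is clearly the narrowest and shortest red, the same size as the grey one. It stands at about (0.529, 0.398).

```bash
cat >> h.py <<'E'
def st():
    s=bot.get_state(); s['R']=Rn.from_rotvec(s['tcp_rot']).as_matrix(); s['p']=np.array(s['position']); return s
def plan(p,Rt=None):
    s=st(); d=s['R'].T@(np.array(p)-s['p'])/0.5
    r=np.zeros(3) if Rt is None else Rn.from_matrix(s['R'].T@Rt).as_rotvec()/np.radians(30)
    print('shift',np.round(d,4),'turn',np.round(r,3))
def show():
    s=st(); print('t',round(float(s['clock']),2),'p',np.round(s['p'],4),'w',round(float(s['width']),3),'F',np.round(s['force'],1),'T',np.round(s['torque'],2),'q',np.round(s['joint_pos'],2)); print(np.round(s['R'],3).tolist())
def down(deg):  # x down, y at yaw deg
    a=np.radians(deg); y=np.array([np.cos(a),np.sin(a),0]); x=np.array([0,0,-1.]); return np.c_[x,y,np.cross(x,y)]
E
python3 - <<'E'
from h import *
show()
for a in (90,-90): plan([0.53,0.398,0.25],down(a))
c=cam('scene')
for q in ['neck_blank']:
    print(lm(c,'scene',q))
E
```

```text
t 1.95 p [ 0.1987 -0.5396  0.2533] w 1.002 F [-0.1  1.2 -0.7] T [0.03 0.04 0.01] q [-1.43  0.16  1.6   0.    1.39 -0.21]
[[0.0, 0.346, -0.938], [0.0, -0.938, -0.346], [-1.0, -0.0, -0.0]]
shift [ 0.0066 -1.5307 -1.2698] turn [-5.326 -0.    -0.   ]
shift [ 0.0066 -1.5307 -1.2698] turn [ 0.674 -0.     0.   ]
[(0.9, array([ 0.6352,  0.4382, -0.0017]), array([412., 153.]))]
```

Emit:
servo_tool --pt "1 0 -0.06 -0.05 0.07 0 0" --pt "1 0 -0.12 -0.1 0.14 0 0" --pt "1 0 -0.18 -0.15 0.2 0 0" --pt "1 0 -0.24 -0.2 0.27 0 0" --pt "1 0 -0.3 -0.25 0.34 0 0" --pt "1 0 -0.36 -0.3 0.41 0 0" --pt "1 0 -0.42 -0.35 0.48 0 0" --pt "1 0 -0.48 -0.4 0.54 0 0" --pt "1 0 -0.54 -0.45 0.61 0 0" --pt "1 0 -0.6 -0.5 0.67 0 0"

```text
clock: 2.88
position: [0.3298, -0.17, 0.2535]
tcp_rot: [2.222, -0.001, -2.22]
force: [1.1, -0.2, -0.1]
width: 1.0
```

```bash
python3 - <<'E'
from h import *
show()
plan([0.50,0.398,0.25],down(-90))
E
```

```text
t 2.88 p [ 0.3298 -0.17    0.2535] w 1.0 F [ 1.1 -0.2 -0.1] T [ 0.02 -0.05 -0.04] q [-0.81 -0.42  2.12  0.    1.44  0.77]
[[0.001, -0.001, -1.0], [-0.001, -1.0, 0.001], [-1.0, 0.001, -0.001]]
shift [ 0.0065 -1.1361 -0.3398] turn [-0.001 -0.002 -0.001]
```

Emit:
servo_tool --pt "1 0 -0.08 -0.02 0 0 0" --pt "1 0 -0.16 -0.05 0 0 0" --pt "1 0 -0.24 -0.08 0 0 0" --pt "1 0 -0.32 -0.11 0 0 0" --pt "1 0 -0.39 -0.14 0 0 0" --pt "1 0 -0.47 -0.17 0 0 0" --pt "1 0 -0.55 -0.19 0 0 0" --pt "1 0 -0.63 -0.22 0 0 0" --pt "1 0 -0.71 -0.24 0 0 0" --pt "1 0 -0.79 -0.27 0 0 0"

```text
clock: 3.72
position: [0.4638, 0.2246, 0.2534]
tcp_rot: [2.222, -0.0, -2.22]
force: [0.6, -0.0, 0.3]
width: 0.998
```

```bash
python3 - <<'E'
from h import *
show()
plan([0.529,0.398,0.22],down(-90))
E
```

```text
t 3.72 p [0.4638 0.2246 0.2534] w 0.998 F [ 0.6 -0.   0.3] T [-0.03 -0.07 -0.04] q [ 0.22  0.    1.76 -0.    1.38  1.79]
[[0.001, 0.0, -1.0], [-0.001, -1.0, -0.0], [-1.0, 0.001, -0.001]]
shift [ 0.0668 -0.3467 -0.1305] turn [ 0.001 -0.002 -0.001]
```

Emit:
servo_tool --pt "1 0.01 -0.06 -0.02 0 0 0" --pt "1 0.02 -0.12 -0.04 0 0 0" --pt "1 0.03 -0.18 -0.07 0 0 0" --pt "1 0.04 -0.24 -0.09 0 0 0" --pt "1 0.055 -0.3 -0.11 0 0 0" --pt "1 0.067 -0.347 -0.13 0 0 0" --pt "1 0.067 -0.347 -0.13 0 0 0" --pt "1 0.067 -0.347 -0.13 0 0 0" --pt "1 0.067 -0.347 -0.13 0 0 0" --pt "1 0.067 -0.347 -0.13 0 0 0"

```text
clock: 4.55
position: [0.5289, 0.3973, 0.2206]
tcp_rot: [2.223, -0.001, -2.219]
force: [0.2, 0.2, -0.8]
width: 0.999
```

```bash
python3 - <<'E'
from h import *
show()
c=cam('wrist','w1.png'); print(lm(c,'wrist','red_sleeve_center'))
X=[.529,.398]
im=c['frame'].copy()
for z,r in((.07,.023),(.07,.014),(0,.023)):
    P=[[X[0]+r*np.cos(a),X[1]+r*np.sin(a),z] for a in np.linspace(0,6.28,60)]
    for u in proj(c,P): cv2.circle(im,tuple(int(v) for v in u),1,(255,255,0),-1)
cv2.imwrite('pics/w1o.png',im)
E
```

```text
t 4.55 p [0.5289 0.3973 0.2206] w 0.999 F [ 0.2  0.2 -0.8] T [-0.01 -0.03 -0.01] q [ 0.46  0.4   1.37 -0.    1.37  2.03]
[[0.002, -0.0, -1.0], [-0.001, -1.0, 0.0], [-1.0, 0.001, -0.002]]
[(0.72, array([0.5257, 0.3935, 0.0322]), array([327., 226.])), (0.64, array([0.4085, 0.4042, 0.0528]), array([313., 375.])), (0.59, array([0.6673, 0.3437, 0.0452]), array([405.,  17.]))]
```

View pics/w1o.png

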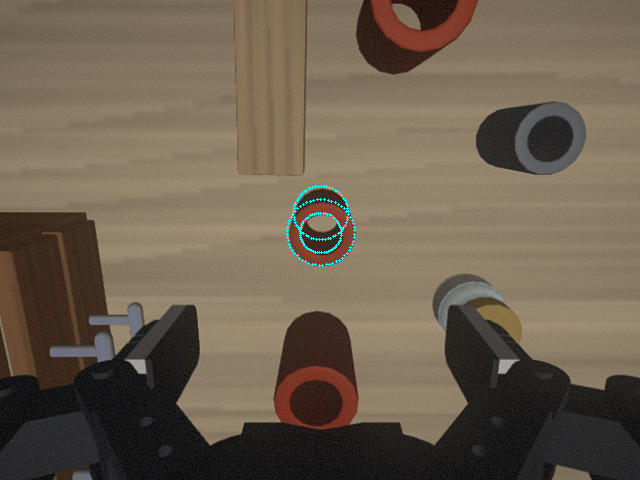

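The overlay (rim r=23 mm at px (321,234)) matches the small red sleeve at (0.529, 0.398), so I'm descending.

Emit:
servo_tool --pt "1 0.05 -0.001 0 0 0 0" --pt "1 0.1 -0.001 0 0 0 0" --pt "1 0.15 -0.001 0 0 0 0" --pt "1 0.2 -0.001 0 0 0 0" --pt "1 0.25 -0.001 0 0 0 0" --pt "1 0.29 -0.001 0 0 0 0" --pt "1 0.32 -0.001 0 0 0 0" --pt "1 0.345 -0.001 0 0 0 0" --pt "1 0.345 -0.001 0 0 0 0" --pt "1 0.345 -0.001 0 0 0 0"

```text
clock: 5.48
position: [0.5294, 0.3976, 0.0485]
tcp_rot: [-2.224, 0.001, 2.219]
force: [-0.2, -0.4, 0.0]
width: 0.999
```

```bash
python3 - <<'E'
from h import *
show()
c=cam('wrist','w2.png'); print(lm(c,'wrist','red_sleeve_center'))
X=[.529,.398]
im=c['frame'].copy()
for z,r in((.07,.023),(.07,.014),(0,.023)):
    P=[[X[0]+r*np.cos(a),X[1]+r*np.sin(a),z] for a in np.linspace(0,6.28,60)]
    for u in proj(c,P): cv2.circle(im,tuple(int(v) for v in u),1,(255,255,0),-1)
cv2.imwrite('pics/w2o.png',im)
E
```

```text
t 5.48 p [0.5294 0.3976 0.0485] w 0.999 F [-0.2 -0.4  0. ] T [ 0.01 -0.07  0.02] q [ 0.46  0.59  1.47 -0.    1.08  2.04]
[[0.002, -0.001, -1.0], [-0.0, -1.0, 0.001], [-1.0, 0.0, -0.002]]
[(0.76, array([0.5262, 0.3968, 0.0346]), array([324., 332.]))]
```

View pics/w2o.png

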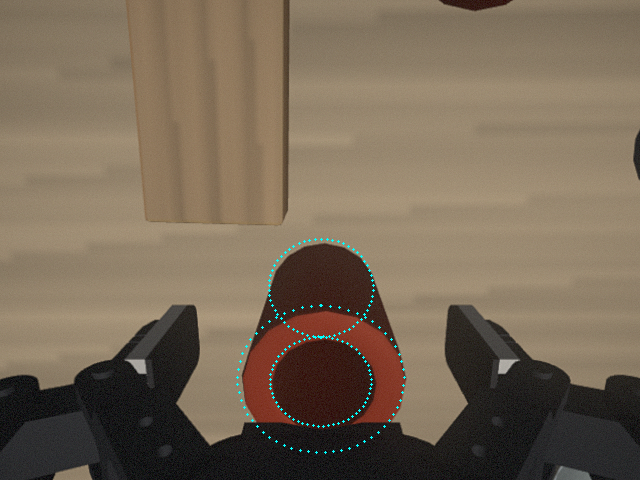

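Emit:
servo_tool --pt "0.9 0 0 0.001 0 0 0" --pt "0.8 0 0 0.002 0 0 0" --pt "0.7 0 0 0.002 0 0 0" --pt "0.6 0 0 0.002 0 0 0" --pt "0.5 0 0 0.002 0 0 0" --pt "0.4 0 0 0.002 0 0 0" --pt "0.3 0 0 0.002 0 0 0" --pt "0.3 0 0 0.002 0 0 0" --pt "0.3 0 0 0.002 0 0 0" --pt "0.3 0 0 0.002 0 0 0" --squeeze 40

```text
clock: 6.42
position: [0.5299, 0.3985, 0.0507]
tcp_rot: [-2.227, -0.001, 2.214]
force: [0.4, 0.3, 6.1]
width: 0.517
```

```bash
python3 - <<'E'
from h import *
show()
c=cam('wrist','w3.png')
E
```

```text
t 6.42 p [0.5299 0.3985 0.0507] w 0.517 F [0.4 0.3 6.1] T [-0.1   0.04 -0.03] q [ 0.46  0.59  1.47 -0.    1.08  2.04]
[[0.006, -0.001, -1.0], [0.001, -1.0, 0.001], [-1.0, -0.001, -0.006]]
```

View pics/w3.png

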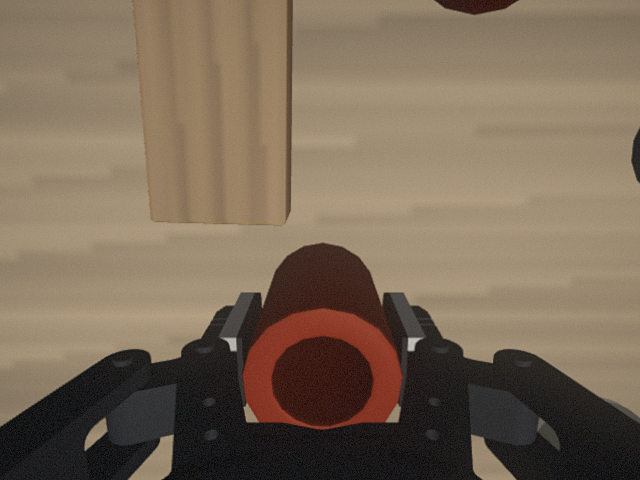

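Emit:
servo_tool --pt "0.3 -0.02 0 0 0 0 0" --pt "0.3 -0.05 0 0 0 0 0" --pt "0.3 -0.09 0 0 0 0 0" --pt "0.3 -0.13 0 0 0 0 0" --pt "0.3 -0.17 0 0 0 0 0" --pt "0.3 -0.21 0 0 0 0 0" --pt "0.3 -0.24 0 0 0 0 0" --pt "0.3 -0.26 0 0 0 0 0" --pt "0.3 -0.26 0 0 0 0 0" --pt "0.3 -0.26 0 0 0 0 0" --squeeze 50

```text
clock: 7.3
position: [0.5291, 0.3983, 0.1811]
tcp_rot: [-2.227, -0.001, 2.213]
force: [0.9, 0.3, -0.5]
width: 0.52
```

```bash
python3 - <<'E'
from h import *
show()
c=cam('wrist','w4.png')
for n in ('scene','side'):
    c=cam(n,n+'4.png'); print(n,lm(c,n,'red_sleeve_center')[:4],lm(c,n,'spindle_tip'),lm(c,n,'spindle_seat'))
plan([0.553,0.050,0.18],down(-90))
E
```

```text
t 7.3 p [0.5291 0.3983 0.1811] w 0.52 F [ 0.9  0.3 -0.5] T [-0.02  0.03  0.01] q [ 0.46  0.43  1.41 -0.    1.3   2.04]
[[0.006, -0.001, -1.0], [0.002, -1.0, 0.001], [-1.0, -0.002, -0.006]]
scene [(0.96, array([0.4126, 0.4013, 0.0505]), array([340., 122.])), (0.91, array([0.6686, 0.3461, 0.0496]), array([413., 165.])), (0.72, array([0.5307, 0.3983, 0.1645]), array([380., 105.]))] [(0.62, array([0.5522, 0.0061, 0.0926]), array([317., 221.]))] [(0.71, array([0.5486, 0.0047, 0.0125]), array([315., 241.]))]
side [(0.9, array([0.4099, 0.4037, 0.0444]), array([260., 400.])), (0.76, array([0.6658, 0.3374, 0.0519]), array([180., 318.])), (0.64, array([0.4493, 0.2776, 0.0321]), array([286., 349.])), (0.59, array([0.5272, 0.3974, 0.161 ]), array([201., 317.]))] [(0.79, array([0.5544, 0.0055, 0.096 ]), array([317., 241.])), (0.57, array([0.5566, 0.0066, 0.0127]), array([316., 270.]))] []
shift [-1.000e-04  6.963e-01 -4.860e-02] turn [-0.002 -0.01   0.002]
```

View pics/side4.png

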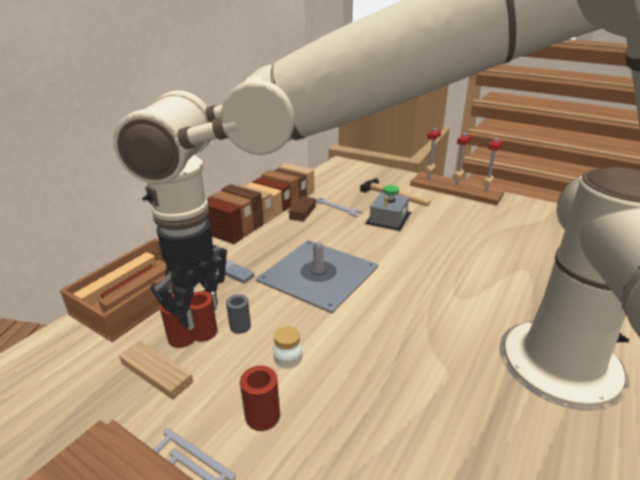

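Lifted cleanly. I'm carrying it toward the spindle and stopping short so the wrist camera can measure the spindle.

Emit:
servo_tool --pt "0.3 0 0.03 0.005 0 0 0" --pt "0.3 0 0.09 0.015 0 0 0" --pt "0.3 0 0.16 0.025 0 0 0" --pt "0.3 0 0.23 0.04 0 0 0" --pt "0.3 0 0.3 0.05 0 0 0" --pt "0.3 0 0.37 0.06 0 0 0" --pt "0.3 0 0.44 0.07 0 0 0" --pt "0.3 0 0.51 0.08 0 0 0" --pt "0.3 0 0.58 0.09 0 0 0" --pt "0.3 0 0.65 0.1 0 0 0"

```text
clock: 8.58
position: [0.4782, 0.0717, 0.1798]
tcp_rot: [-2.227, -0.001, 2.214]
force: [0.1, -0.9, -0.2]
width: 0.519
```

```bash
python3 - <<'E'
from h import *
show()
plan([0.46,0.005,0.18],down(-90))
E
```

```text
t 8.58 p [0.4782 0.0717 0.1798] w 0.519 F [ 0.1 -0.9 -0.2] T [ 0.01 -0.05 -0.03] q [-0.1  -0.01  1.93  0.    1.22  1.47]
[[0.006, -0.001, -1.0], [0.001, -1.0, 0.001], [-1.0, -0.001, -0.006]]
shift [-0.0008  0.1335  0.0364] turn [-0.001 -0.011  0.002]
```

Emit:
servo_tool --pt "0.3 0 0.03 0.01 0 0 0" --pt "0.3 0 0.07 0.02 0 -0.01 0" --pt "0.3 0 0.1 0.03 0 -0.01 0" --pt "0.3 0 0.12 0.036 0 -0.01 0" --pt "0.3 0 0.134 0.036 0 -0.01 0" --pt "0.3 0 0.134 0.036 0 -0.01 0" --pt "0.3 0 0.134 0.036 0 -0.01 0" --pt "0.3 0 0.134 0.036 0 -0.01 0" --pt "0.3 0 0.134 0.036 0 -0.01 0" --pt "0.3 0 0.134 0.036 0 -0.01 0"

```text
clock: 9.42
position: [0.4603, 0.0053, 0.1796]
tcp_rot: [-2.222, -0.002, 2.221]
force: [0.2, -0.1, -1.1]
width: 0.517
```

```bash
python3 - <<'E'
from h import *
show()
c=cam('wrist','w5.png'); print(lm(c,'wrist','spindle_seat'),lm(c,'wrist','spindle_tip'),lm(c,'wrist','red_sleeve_center'))
X=[.553,.0045]
im=c['frame'].copy()
for z,r in((.092,.007),(.08,.0125),(.016,.021)):
    P=[[X[0]+r*np.cos(a),X[1]+r*np.sin(a),z] for a in np.linspace(0,6.28,60)]
    for u in proj(c,P): cv2.circle(im,tuple(int(v) for v in u),1,(255,255,0),-1)
# sleeve assuming on TCP axis
s=st()
for h,r in ((-.0507+.07,.023),(-.0507+.07,.014),(-.0507,.023)):
    P=[[s['p'][0]+r*np.cos(a),s['p'][1]+r*np.sin(a),s['p'][2]+h] for a in np.linspace(0,6.28,60)]
    for u in proj(c,P): cv2.circle(im,tuple(int(v) for v in u),1,(0,255,0),-1)
cv2.imwrite('pics/w5o.png',im)
E
```

```text
t 9.42 p [0.4603 0.0053 0.1796] w 0.517 F [ 0.2 -0.1 -1.1] T [ 0.01  0.02 -0.03] q [-0.25 -0.07  1.99  0.    1.23  1.32]
[[0.0, 0.001, -1.0], [0.001, -1.0, -0.001], [-1.0, -0.001, -0.0]]
[(0.64, array([5.542e-01, 2.000e-04, 1.520e-02]), array([330.,  88.]))] [(0.84, array([ 0.554 , -0.    ,  0.0942]), array([334.,  72.]))] [(0.82, array([0.4556, 0.0029, 0.1631]), array([329., 333.]))]
```

View pics/w5o.png

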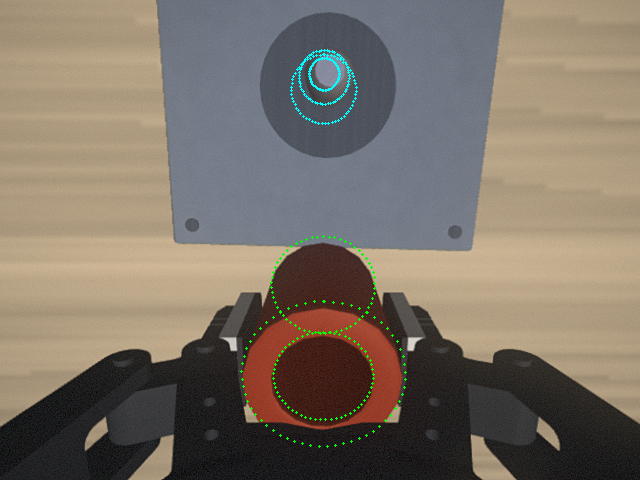

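View pics/w5.png

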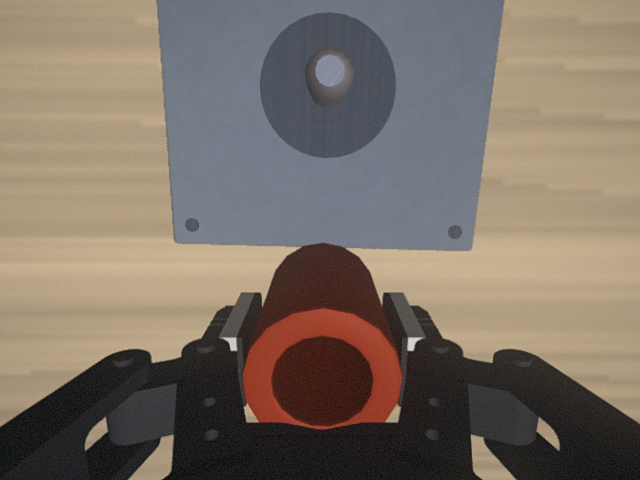

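```bash
python3 - <<'E'
from h import *
from scipy.optimize import least_squares
im=cv2.imread('pics/w5.png')
c=cam('wrist')
# wrist: tip disc bright
roi=im[45:100,300:360].astype(int); g=roi.min(axis=2)
print(g[20:32:3,15:45:2])
m=(g>140).astype(np.uint8)
n,l,stt,cen=cv2.connectedComponentsWithStats(m); print(stt,cen+[300,45])
k=1+np.argmax(stt[1:,4]); print('tip wrist',onz(c,[cen[k]+[300,45]],.092))
# sleeve: bright red rim
hsv=cv2.cvtColor(im,cv2.COLOR_BGR2HSV)
m=((im[:,:,2]>110)&(im[:,:,1]<90)).astype(np.uint8); m[:300]=0
cs,h=cv2.findContours(m,cv2.RETR_CCOMP,cv2.CHAIN_APPROX_NONE)
for q,hh in zip(cs,h[0]):
    if len(q)>100: print('contour',len(q),hh[3],cv2.fitEllipse(q))
s=st()
inner=[q[:,0] for q,hh in zip(cs,h[0]) if len(q)>100 and hh[3]>=0]
if inner:
    P=inner[0].astype(float)
    for z in (s['p'][2]+.0193,):
        W=onz(c,P,z)[:,:2]
        f=least_squares(lambda v:np.hypot(*(W-v[:2]).T)-v[2],[*W.mean(0),.014]); print('bore',f.x,f.cost,'rel tcp',f.x[:2]-s['p'][:2])
for n,(x,y,w,hh) in {'scene':(295,205,45,60),'side':(295,225,50,60)}.items():
    c=cam(n); f=c['frame'][y:y+hh,x:x+w]; cv2.imwrite(f'pics/sp_{n}.png',cv2.resize(f,None,fx=8,fy=8,interpolation=cv2.INTER_CUBIC))
    print(n,proj(c,[[.553,.0045,.092],[.553,.0045,.016]])-[x,y])
E
```

```text
[[ 85 136 138 136 131 132 134 135 134 138 140 134 136 132 131]
 [120 136 137 137 138 136 135 137 137 132 135 133 133 137 134]
 [108 135 135 138 131 137 138 138 140 134 134 135 141 139 133]
 [101 133 134 138 134 134 136 136 136 136 132 136 136 134 131]]
[[   0    0   60   55 3279]
 [  22   13    1    1    1]
 [  36   12    1    1    1]
 [  19   17    1    1    1]
 [  32   21    1    1    1]
 [  43   22    1    1    1]
 [  28   25    1    1    1]
 [  42   24    1    1    1]
 [  39   26    2    2    2]
 [  27   31    1    1    1]
 [  36   30    1    1    1]
 [  35   33    1    1    1]
 [  41   33    1    1    1]
 [  33   35    2    2    3]
 [  23   36    1    1    1]
 [  30   39    2    2    4]] [[329.47971943  71.98536139]
 [322.          58.        ]
 [336.          57.        ]
 [319.          62.        ]
 [332.          66.        ]
 [343.          67.        ]
 [328.          70.        ]
 [342.          69.        ]
 [339.5         71.5       ]
 [327.          76.        ]
 [336.          75.        ]
 [335.          78.        ]
 [341.          78.        ]
 [333.66666667  80.66666667]
 [323.          81.        ]
 [330.5         84.5       ]]
tip wrist [[0.54853786 0.00117728 0.092     ]]
contour 423 -1 ((321.8803405761719, 371.17803955078125), (120.61044311523438, 162.5864715576172), 89.6737060546875)
contour 274 0 ((321.8098449707031, 380.80950927734375), (90.64773559570312, 102.27943420410156), 91.1929931640625)
bore [0.45863842 0.00511495 0.01449467] 1.7780817052185972e-06 rel tcp [-0.00161722  0.00020485]
scene [[21.8683504  17.11229082]
 [21.37457325 35.64877766]]
side [[22.66321135 17.71999465]
 [22.90554491 44.32694971]]
```

View pics/sp_scene.png

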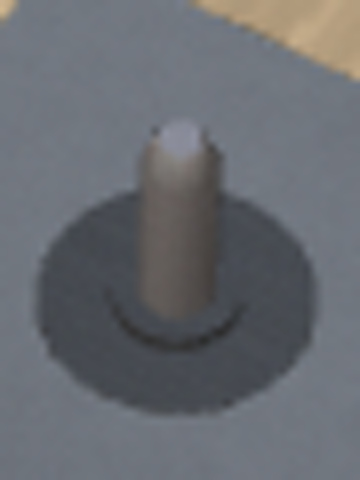

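View pics/sp_side.png

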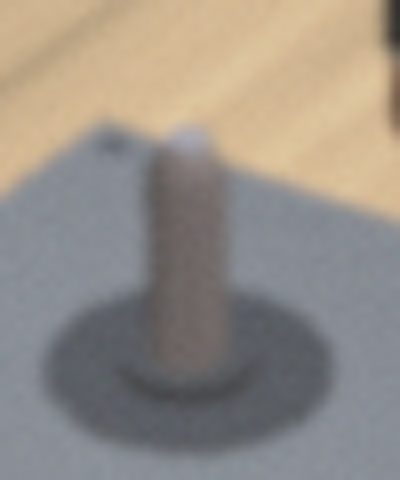

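```bash
python3 - <<'E'
from h import *
im=cv2.imread('pics/w5.png')
f=im[40:120,285:375]; cv2.imwrite('pics/sp_w.png',cv2.resize(f,None,fx=7,fy=7,interpolation=cv2.INTER_CUBIC))
c=cam('wrist');print(onz(c,[[330,71]],.092))
c=cam('scene');print(onz(c,[[317.3,221.6]],.092))
c=cam('side');print(onz(c,[[318,242]],.092))
E
```

```text
[[0.55447759 0.00123813 0.092     ]]
[[0.55313585 0.00641184 0.092     ]]
[[0.55409182 0.00129829 0.092     ]]
```

View pics/sp_w.png

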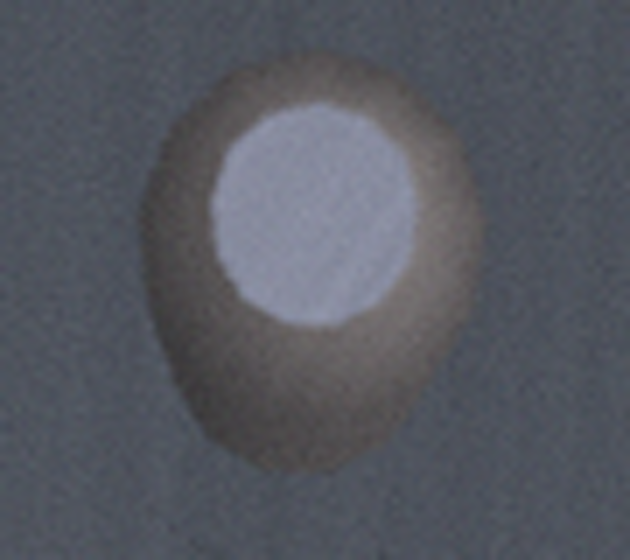

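Emit:
servo_tool --pt "0.3 0 0 -0.03 0 0 0" --pt "0.3 0 0.002 -0.07 0 0 0" --pt "0.3 0 0.004 -0.11 0 0 0" --pt "0.3 0 0.006 -0.15 0 0 0" --pt "0.3 0.01 0.006 -0.18 0 0 0" --pt "0.3 0.02 0.006 -0.191 0 0 0" --pt "0.3 0.04 0.006 -0.191 0 0 0" --pt "0.3 0.057 0.006 -0.191 0 0 0" --pt "0.3 0.057 0.006 -0.191 0 0 0" --pt "0.3 0.057 0.006 -0.191 0 0 0"

```text
clock: 10.75
position: [0.5542, 0.002, 0.1499]
tcp_rot: [-2.218, -0.001, 2.223]
force: [0.0, 0.0, -0.4]
width: 0.518
```

```bash
python3 - <<'E'
from h import *
show(); s=st()
for n in ('scene','side'):
    c=cam(n); u=proj(c,[.554,.003,.095])[0].astype(int); x,y=u-[40,45]
    f=c['frame'][y:y+80,x:x+80]; big=cv2.resize(f,None,fx=7,fy=7,interpolation=cv2.INTER_CUBIC)
    cv2.imwrite(f'pics/al_{n}.png',big); print(n,x,y,'tcp',proj(c,s['p']))
    for d in ([0,0,0],[.01,0,0],[0,.01,0]): print((proj(c,np.array([.554,.003,.092])+d)-[x,y]+.5)*7)
E
```

```text
t 10.75 p [0.5542 0.002  0.1499] w 0.518 F [ 0.   0.  -0.4] T [-0.04 -0.01  0.01] q [-0.22  0.21  1.75  0.    1.18  1.36]
[[-0.002, -0.001, -1.0], [0.002, -1.0, 0.001], [-1.0, -0.002, 0.002]]
scene 276 176 tcp [[317.1875213  207.71308696]]
[[289.98693572 330.35183311]]
[[315.18881815 341.66201817]]
[[303.97103389 310.82711683]]
side 277 196 tcp [[317.62626648 220.52381878]]
[[288.02711053 327.78290807]]
[[263.13916316 319.78647011]]
[[272.0179635  340.87166468]]
```

View pics/al_scene.png

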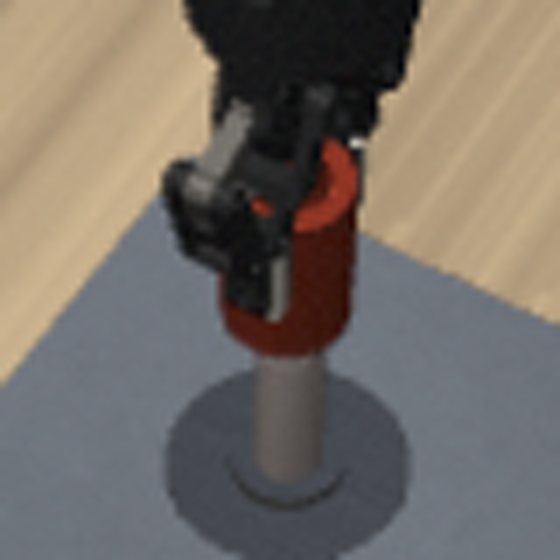

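View pics/al_side.png

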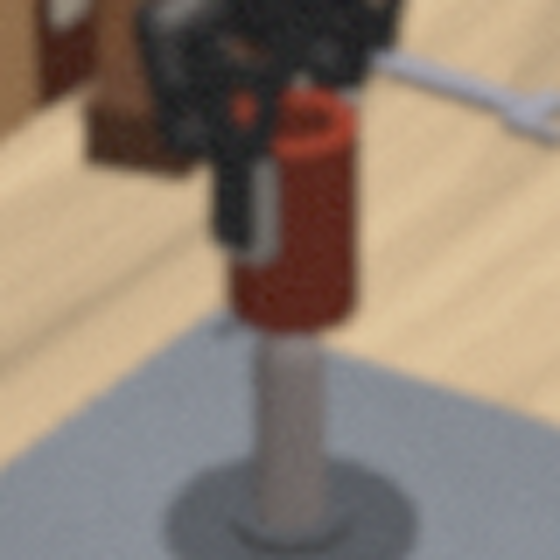

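```bash
python3 - <<'E'
from h import *
c=cam('wrist','w6.png');s=st()
cv2.imwrite('pics/w6c.png',cv2.resize(c['frame'][290:450,220:420],None,fx=4,fy=4,interpolation=cv2.INTER_CUBIC))
P=proj(c,[[.5545,.0015,.092],[.5545,.0115,.092],[.5645,.0015,.092]]);print((P-[220,290]+.5)*4)
E
```

```text
[[ 413.17184412  -31.84825867]
 [ 327.55684565  -31.90094336]
 [ 413.25210916 -113.49858044]]
```

View pics/w6c.png

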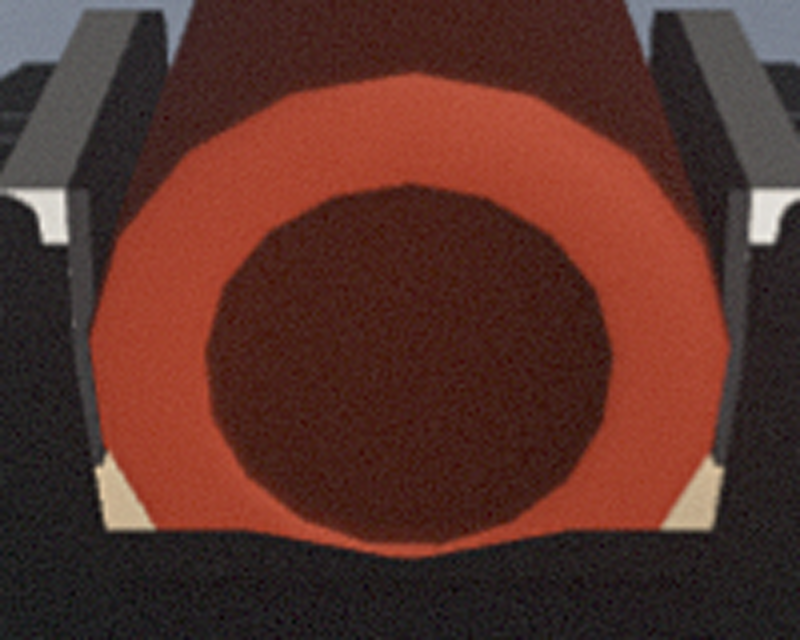

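Emit:
servo_tool --pt "0.3 0 0 -0.002 0 0 0" --pt "0.3 0 0 -0.004 0 0 0" --pt "0.3 0.005 0 -0.004 0 0 0" --pt "0.3 0.01 0 -0.004 0 0 0" --pt "0.3 0.017 0 -0.004 0 0 0" --pt "0.3 0.025 0 -0.004 0 0 0" --pt "0.3 0.033 0 -0.004 0 0 0" --pt "0.3 0.041 0 -0.004 0 0 0" --pt "0.3 0.049 0 -0.004 0 0 0" --pt "0.3 0.05 0 -0.004 0 0 0"

```text
clock: 11.73
position: [0.557, 0.0018, 0.1255]
tcp_rot: [-2.22, -0.001, 2.221]
force: [0.8, 0.1, -1.4]
width: 0.52
```

```bash
python3 - <<'E'
from h import *
show()
for n in ('scene','side'):
    c=cam(n); u=proj(c,[.554,.003,.085])[0].astype(int); x,y=u-[40,45]
    f=c['frame'][y:y+80,x:x+80]; big=cv2.resize(f,None,fx=7,fy=7,interpolation=cv2.INTER_CUBIC)
    cv2.imwrite(f'pics/al2_{n}.png',big)
E
```

```text
t 11.73 p [0.557  0.0018 0.1255] w 0.52 F [ 0.8  0.1 -1.4] T [-0.04  0.02 -0.03] q [-0.21  0.25  1.76  0.    1.13  1.36]
[[-0.001, -0.001, -1.0], [0.001, -1.0, 0.001], [-1.0, -0.001, 0.001]]
```

View pics/al2_scene.png

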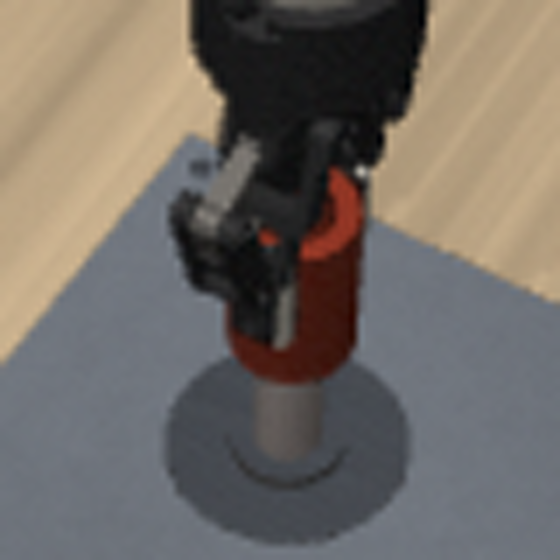

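View pics/al2_side.png

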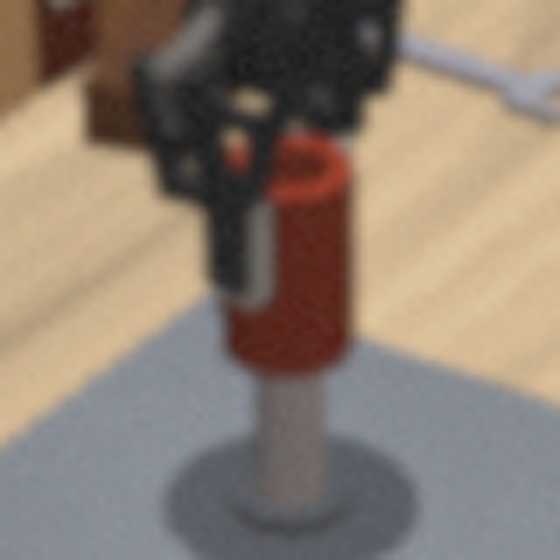

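Emit:
servo_tool --pt "0.3 0.01 0 0 0 0 0" --pt "0.3 0.02 0 0 0 0 0" --pt "0.3 0.03 0 0 0 0 0" --pt "0.3 0.04 0 0 0 0 0" --pt "0.3 0.05 0 0 0 0 0" --pt "0.3 0.06 0 0 0 0 0" --pt "0.3 0.07 0 0 0 0 0" --pt "0.3 0.08 0 0 0 0 0" --pt "0.3 0.09 0 0 0 0 0" --pt "0.3 0.1 0 0 0 0 0"

```text
clock: 12.67
position: [0.5575, 0.0018, 0.0758]
tcp_rot: [-2.221, -0.0, 2.22]
force: [-0.4, -0.4, 0.5]
width: 0.52
```

```bash
python3 - <<'E'
from h import *
show()
c=cam('wrist','w7.png')
cv2.imwrite('pics/w7c.png',cv2.resize(c['frame'][290:450,220:420],None,fx=4,fy=4,interpolation=cv2.INTER_CUBIC))
E
```

```text
t 12.67 p [0.5575 0.0018 0.0758] w 0.52 F [-0.4 -0.4  0.5] T [ 0.03  0.05 -0.01] q [-0.21  0.32  1.78  0.    1.04  1.36]
[[0.001, -0.001, -1.0], [0.001, -1.0, 0.001], [-1.0, -0.001, -0.001]]
```

View pics/w7c.png

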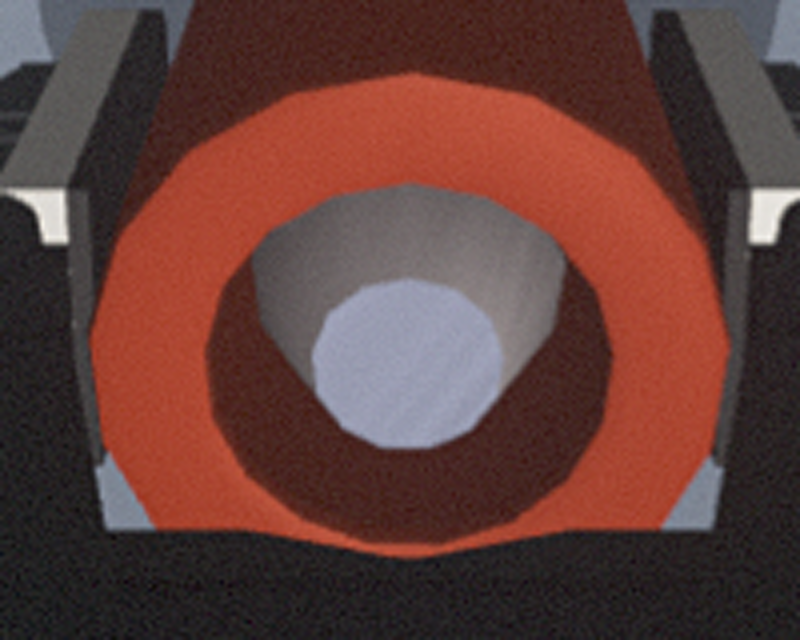

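The wrist view shows the spindle tip inside the bore, centred at about (408,360) in the crop. The descent has been contact-free so far, so I'm going on to the seat.

Emit:
servo_tool --pt "0.3 0.003 0 0 0 0 0" --pt "0.3 0.006 0 0 0 0 0" --pt "0.3 0.009 0 0 0 0 0" --pt "0.3 0.012 0 0 0 0 0" --pt "0.3 0.015 0 0 0 0 0" --pt "0.3 0.017 0 0 0 0 0" --pt "0.3 0.018 0 0 0 0 0" --pt "0.3 0.019 0 0 0 0 0" --pt "0.3 0.02 0 0 0 0 0" --pt "0.3 0.02 0 0 0 0 0"

```text
clock: 13.55
position: [0.5571, 0.0019, 0.0668]
tcp_rot: [-2.219, -0.001, 2.222]
force: [-6.9, 0.9, 13.7]
width: 0.522
```

```bash
python3 - <<'E'
from h import *
show()
E
```

```text
t 13.55 p [0.5571 0.0019 0.0668] w 0.522 F [-6.9  0.9 13.7] T [ 0.21  1.17 -0.01] q [-0.21  0.34  1.79  0.    1.02  1.36]
[[-0.002, -0.0, -1.0], [0.001, -1.0, 0.0], [-1.0, -0.001, 0.002]]
```

Contact came at TCP z=0.0668 against a predicted 0.0667 for home, with 14 N. Releasing now.

Emit:
servo_tool --pt "0.5 0 0 0 0 0 0" --pt "0.55 0 0 0 0 0 0" --pt "0.6 0 0 0 0 0 0" --pt "0.65 0 0 0 0 0 0" --pt "0.7 0 0 0 0 0 0" --pt "0.8 0 0 0 0 0 0" --pt "0.9 0 0 0 0 0 0" --pt "1 0 0 0 0 0 0" --pt "1 0 0 0 0 0 0" --pt "1 0 0 0 0 0 0"

```text
clock: 14.38
position: [0.557, 0.0019, 0.0667]
tcp_rot: [-2.219, -0.001, 2.222]
force: [-0.6, -0.4, -0.2]
width: 1.003
```

```bash
python3 - <<'E'
from h import *
show(); cam('wrist','w8.png')
E
```

```text
t 14.38 p [0.557  0.0019 0.0667] w 1.003 F [-0.6 -0.4 -0.2] T [ 0.    0.03 -0.  ] q [-0.21  0.34  1.79  0.    1.02  1.36]
[[-0.002, -0.0, -1.0], [0.001, -1.0, 0.0], [-1.0, -0.001, 0.002]]
```

View pics/w8.png

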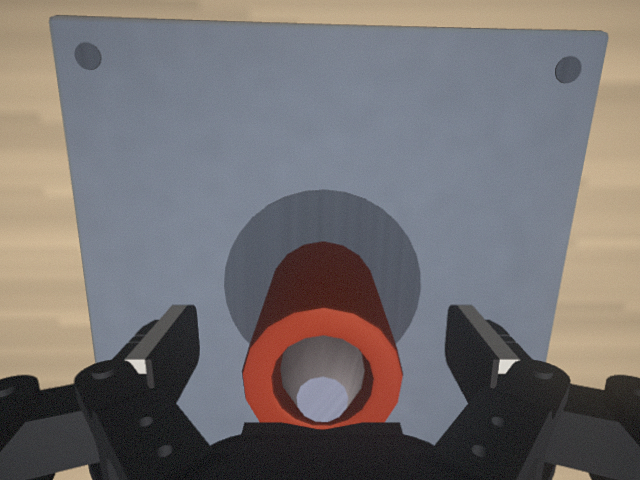

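Emit:
servo_tool --pt "1 -0.02 0 0 0 0 0" --pt "1 -0.05 0 0 0 0 0" --pt "1 -0.09 0 0 0 0 0" --pt "1 -0.13 0 0 0 0 0" --pt "1 -0.17 0 0 0 0 0" --pt "1 -0.21 0 0 0 0 0" --pt "1 -0.25 0 0 0 0 0" --pt "1 -0.28 0 0 0 0 0" --pt "1 -0.3 0 0 0 0 0" --pt "0.8 -0.3 0 0 0 0 0"

```text
clock: 15.27
position: [0.5588, 0.0014, 0.22]
tcp_rot: [-2.226, 0.0, 2.217]
force: [0.8, -0.8, 0.7]
width: 0.883
```

```bash
python3 - <<'E'
from h import *
show(); 
for n in ('scene','side'):
    c=cam(n); u=proj(c,[.554,.003,.05])[0].astype(int); x,y=u-[40,40]
    print(n,[q for q in lm(c,n,'red_sleeve_center')],lm(c,n,'button_top'),lm(c,n,'run_level'))
    f=c['frame'][y:y+80,x:x+80].copy(); big=cv2.resize(f,None,fx=7,fy=7,interpolation=cv2.INTER_CUBIC)
    for z in(.016,.086):
      for uu in proj(c,[[.555+.023*np.cos(a),.002+.023*np.sin(a),z] for a in np.linspace(0,6.28,50)]): cv2.circle(big,tuple(((uu-[x,y]+.5)*7).astype(int)),1,(255,255,0),-1)
    cv2.imwrite(f'pics/home_{n}.png',big)
plan([.529,-.30,.22],down(-90))
E
```

```text
t 15.27 p [0.5588 0.0014 0.22  ] w 0.883 F [ 0.8 -0.8  0.7] T [-0.01 -0.04 -0.01] q [-0.21  0.14  1.68  0.    1.31  1.36]
[[0.004, -0.0, -1.0], [-0.0, -1.0, 0.0], [-1.0, 0.0, -0.004]]
scene [(0.74, array([0.4113, 0.401 , 0.0483]), array([340., 122.])), (0.58, array([0.5569, 0.0019, 0.0502]), array([317., 234.])), (0.57, array([0.6704, 0.3403, 0.0527]), array([413., 165.])), (0.38, array([0.7792, 0.1079, 0.0029]), array([413., 251.]))] [(0.93, array([ 0.5279, -0.3541,  0.1054]), array([223., 330.]))] [(0.74, array([ 0.5287, -0.3501,  0.0922]), array([225., 331.])), (0.43, array([ 0.5739, -0.5065, -0.0009]), array([207., 418.]))]
side [(0.95, array([0.6614, 0.3388, 0.0505]), array([182., 320.])), (0.92, array([0.4092, 0.4002, 0.0465]), array([262., 398.])), (0.66, array([5.563e-01, 5.000e-04, 5.280e-02]), array([318., 256.]))] [(0.64, array([ 0.5253, -0.3519,  0.1041]), array([391., 188.])), (0.24, array([0.5573, 0.0023, 0.0479]), array([317., 257.]))] [(0.84, array([ 0.5268, -0.3576,  0.096 ]), array([392., 190.]))]
shift [-0.0093  0.6037  0.0554] turn [-0.001  0.006  0.003]
```

View pics/home_scene.png

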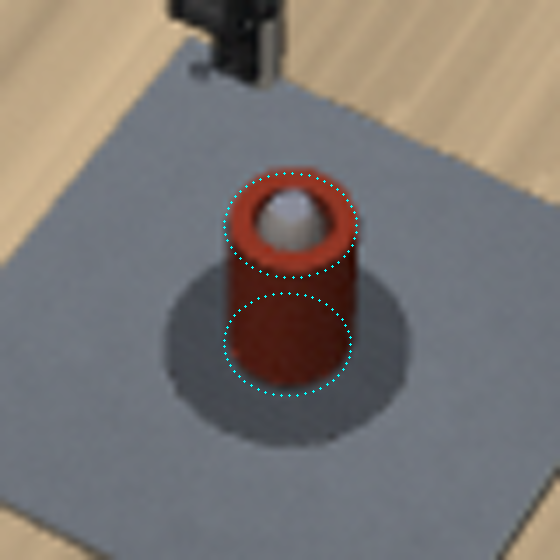

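View pics/home_side.png

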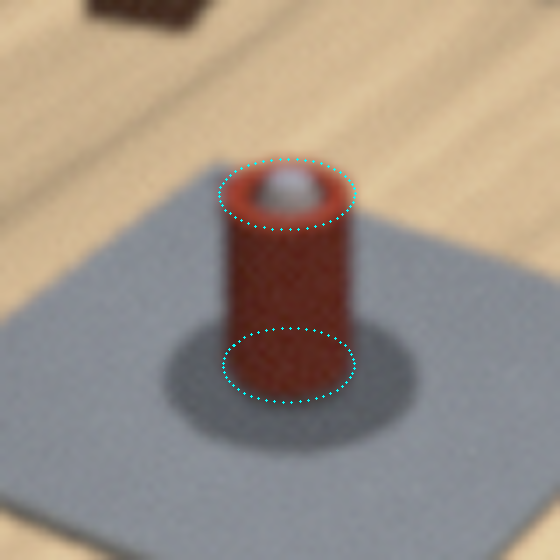

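The sleeve is home and released: its rim and base line up with the 86/16 mm overlays in both views, and the tip stands about 6 mm proud. Next is the button, with the jaws shut.

Emit:
servo_tool --pt "0.6 0 0.03 0 0 0 0" --pt "0.4 0 0.09 0.01 0 0 0" --pt "0.2 0 0.16 0.02 0 0 0" --pt "0 0 0.23 0.03 0 0 0" --pt "0 0 0.3 0.035 0 0 0" --pt "0 0 0.37 0.04 0 0 0" --pt "0 0 0.44 0.045 0 0 0" --pt "0 0 0.51 0.05 0 0 0" --pt "0 0 0.58 0.055 0 0 0" --pt "0 0 0.63 0.06 0 0 0"

```text
clock: 16.5
position: [0.5259, -0.316, 0.2149]
tcp_rot: [-2.216, 0.001, 2.224]
force: [1.0, -0.9, -0.2]
width: 0.003
```

```bash
python3 - <<'E'
from h import *
show(); plan([.528,-.352,.22],down(-90))
E
```

```text
t 16.5 p [ 0.5259 -0.316   0.2149] w 0.003 F [ 1.  -0.9 -0.2] T [-0.02 -0.03  0.01] q [-0.74  0.29  1.52 -0.    1.33  0.84]
[[-0.004, -0.002, -1.0], [0.001, -1.0, 0.002], [-1.0, -0.001, 0.004]]
shift [-0.0104  0.0719 -0.0042] turn [-0.004  0.007  0.002]
```

Emit:
servo_tool --pt "0 0 0.03 0 0 0 0" --pt "0 0 0.06 -0.004 0 0.007 0" --pt "0 0 0.072 -0.004 0 0.007 0" --pt "0 0 0.072 -0.004 0 0.007 0" --pt "0 0 0.072 -0.004 0 0.007 0" --pt "0 0 0.072 -0.004 0 0.007 0" --pt "0 0 0.072 -0.004 0 0.007 0" --pt "0 0 0.072 -0.004 0 0.007 0" --pt "0 0 0.072 -0.004 0 0.007 0" --pt "0 0 0.072 -0.004 0 0.007 0"

```text
clock: 17.33
position: [0.528, -0.3516, 0.2149]
tcp_rot: [-2.22, 0.0, 2.22]
force: [0.2, 0.3, -0.8]
width: -0.001
```

```bash
python3 - <<'E'
from h import *
show(); c=cam('wrist','w9.png'); print(lm(c,'wrist','button_top'),lm(c,'wrist','run_level'))
s=st(); P=proj(c,[s['p']+[0,0,-.022]]); print(P)
im=c['frame'].copy(); X=[.528,-.352]
for uu in proj(c,[[X[0]+.024*np.cos(a),X[1]+.024*np.sin(a),.102] for a in np.linspace(0,6.28,50)]): cv2.circle(im,tuple(uu.astype(int)),1,(255,255,0),-1)
cv2.circle(im,tuple(P[0].astype(int)),3,(0,0,255),-1)
cv2.imwrite('pics/w9o.png',im)
E
```

```text
t 17.33 p [ 0.528  -0.3516  0.2149] w -0.001 F [ 0.2  0.3 -0.8] T [0.01 0.03 0.03] q [-0.78  0.34  1.46  0.    1.34  0.79]
[[-0.0, -0.001, -1.0], [0.001, -1.0, 0.001], [-1.0, -0.001, 0.0]]
[(0.68, array([ 0.5328, -0.3586,  0.1044]), array([334., 241.]))] [(0.85, array([ 0.5313, -0.3544,  0.0903]), array([327., 238.]))]
[[322.99866363 314.25766588]]
```

View pics/w9o.png

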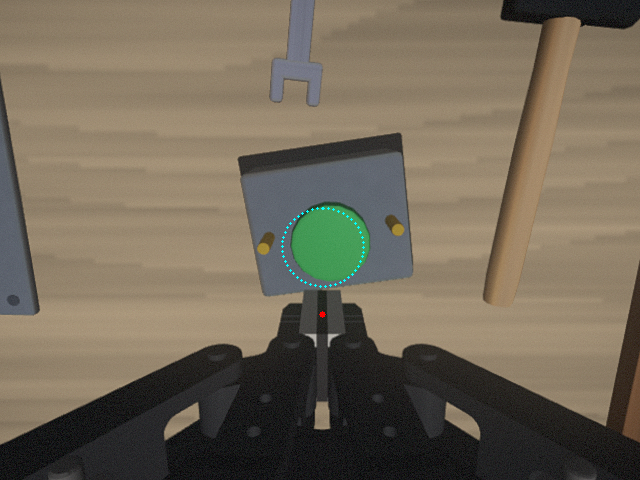

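Emit:
servo_tool --pt "0 0.02 0.008 -0.004 0 0 0" --pt "0 0.05 0.008 -0.004 0 0 0" --pt "0 0.08 0.008 -0.004 0 0 0" --pt "0 0.11 0.008 -0.004 0 0 0" --pt "0 0.13 0.008 -0.004 0 0 0" --pt "0 0.15 0.008 -0.004 0 0 0" --pt "0 0.16 0.008 -0.004 0 0 0" --pt "0 0.16 0.008 -0.004 0 0 0" --pt "0 0.16 0.008 -0.004 0 0 0" --pt "0 0.16 0.008 -0.004 0 0 0"

```text
clock: 18.32
position: [0.5304, -0.3563, 0.1359]
tcp_rot: [-2.222, 0.002, 2.219]
force: [0.4, 0.1, 0.5]
width: -0.001
```

```bash
cat > btn.py <<'E'
from h import *
import sys
tag=sys.argv[1]
show(); c=cam('wrist',f'w{tag}.png')
for n in ('scene','side'):
    c=cam(n); u=proj(c,[.53,-.355,.09])[0].astype(int); x,y=u-[32,32]
    print(n,[q[:2] for q in lm(c,n,'button_top')][:2])
    f=c['frame'][y:y+64,x:x+64]; big=cv2.resize(f,None,fx=6,fy=6,interpolation=cv2.INTER_CUBIC)
    cv2.imwrite(f'pics/b{tag}_{n}.png',big)
a=cv2.imread(f'pics/b{tag}_scene.png');b=cv2.imread(f'pics/b{tag}_side.png');cv2.imwrite(f'pics/b{tag}.png',np.hstack([a,b]))
E
python3 btn.py 10
```

```text
t 18.32 p [ 0.5304 -0.3563  0.1359] w -0.001 F [0.4 0.1 0.5] T [0.03 0.01 0.01] q [-0.78  0.43  1.51  0.    1.2   0.79]
[[0.001, -0.002, -1.0], [-0.0, -1.0, 0.002], [-1.0, 0.0, -0.001]]
scene []
side [(0.6, array([ 0.5275, -0.3532,  0.1039]))]
```

View pics/b10.png

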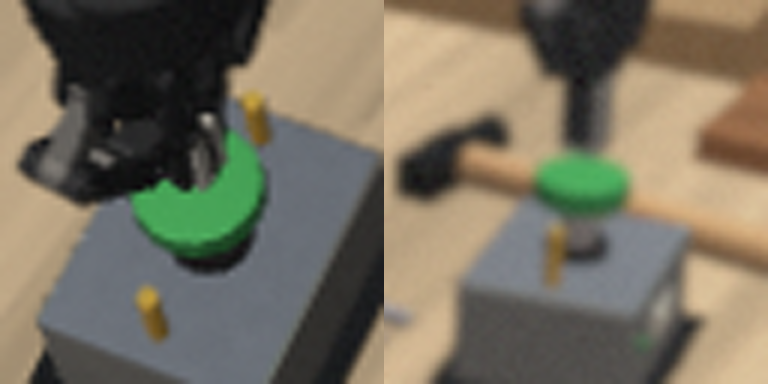

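View pics/w10.png

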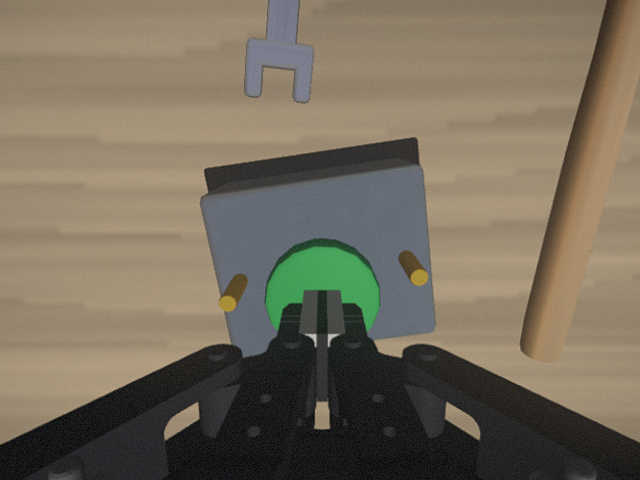

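Emit:
servo_tool --pt "0 0.004 0 0 0 0 0" --pt "0 0.008 0 0 0 0 0" --pt "0 0.012 0 0 0 0 0" --pt "0 0.016 0 0 0 0 0" --pt "0 0.02 0 0 0 0 0" --pt "0 0.023 0 0 0 0 0" --pt "0 0.026 0 0 0 0 0" --pt "0 0.028 0 0 0 0 0" --pt "0 0.028 0 0 0 0 0" --pt "0 0.028 0 0 0 0 0"

```text
clock: 19.4
position: [0.5301, -0.356, 0.1217]
tcp_rot: [-2.221, 0.001, 2.22]
force: [-2.0, 2.0, 3.7]
width: -0.002
```

```bash
python3 btn.py 11; python3 -c "
from h import *
for i in range(4): cam('wrist'); show()"|grep t
```

```text
t 19.4 p [ 0.5301 -0.356   0.1217] w -0.002 F [-2.   2.   3.7] T [0.34 0.35 0.04] q [-0.78  0.44  1.52  0.    1.18  0.79]
[[0.0, -0.002, -1.0], [0.001, -1.0, 0.002], [-1.0, -0.001, -0.0]]
scene [(0.47, array([ 0.5273, -0.3522,  0.1039]))]
side [(0.49, array([ 0.5281, -0.3535,  0.1005]))]
t 19.7 p [ 0.5301 -0.356   0.1215] w 0.002 F [-2.2  1.8  3.9] T [ 0.32  0.4  -0.02] q [-0.78  0.44  1.52  0.    1.18  0.79]
t 19.75 p [ 0.5301 -0.356   0.1215] w -0.002 F [-2.   0.6  4.3] T [ 0.34  0.44 -0.  ] q [-0.78  0.44  1.52  0.    1.18  0.79]
t 19.8 p [ 0.5301 -0.356   0.1215] w -0.002 F [-2.6  0.9  4.6] T [0.32 0.44 0.02] q [-0.78  0.44  1.52  0.    1.18  0.79]
t 19.85 p [ 0.5301 -0.356   0.1215] w 0.001 F [-2.3  2.1  3.9] T [0.33 0.46 0.02] q [-0.78  0.44  1.52  0.    1.18  0.79]
```

View pics/b11.png

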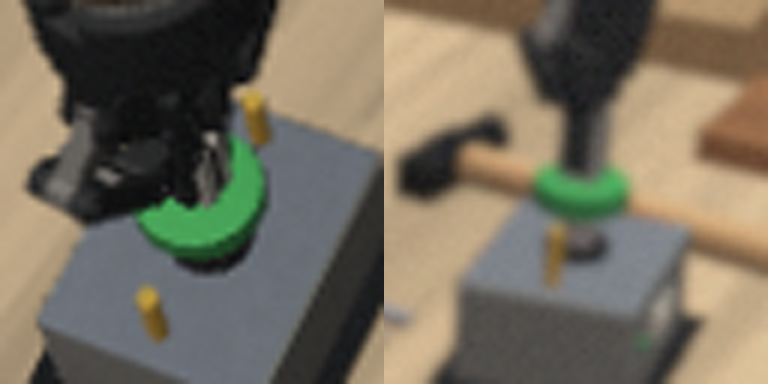

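Emit:
servo_tool --pt "0 0.002 0 0 0 0 0" --pt "0 0.005 0 0 0 0 0" --pt "0 0.008 0 0 0 0 0" --pt "0 0.011 0 0 0 0 0" --pt "0 0.014 0 0 0 0 0" --pt "0 0.016 0 0 0 0 0" --pt "0 0.017 0 0 0 0 0" --pt "0 0.018 0 0 0 0 0" --pt "0 0.018 0 0 0 0 0" --pt "0 0.018 0 0 0 0 0"

```text
clock: 20.68
position: [0.5302, -0.3561, 0.113]
tcp_rot: [-2.221, 0.002, 2.22]
force: [-3.3, 2.7, 6.4]
width: -0.002
```

```bash
python3 btn.py 12; python3 -c "
from h import *
for i in range(6): cam('wrist'); show()"|grep t
```

```text
t 20.68 p [ 0.5302 -0.3561  0.113 ] w -0.002 F [-3.3  2.7  6.4] T [ 0.47  0.58 -0.01] q [-0.78  0.45  1.52  0.    1.17  0.79]
[[0.001, -0.002, -1.0], [0.0, -1.0, 0.002], [-1.0, -0.0, -0.001]]
scene [(0.49, array([ 0.5284, -0.3549,  0.0942]))]
side [(0.5, array([ 0.5264, -0.3544,  0.0956]))]
t 20.98 p [ 0.5302 -0.3561  0.113 ] w 0.002 F [-3.1  2.7  7.8] T [0.52 0.58 0.01] q [-0.78  0.45  1.52  0.    1.17  0.79]
t 21.03 p [ 0.5302 -0.3561  0.113 ] w -0.0 F [-3.3  3.3  6.9] T [ 0.44  0.58 -0.06] q [-0.78  0.45  1.52  0.    1.17  0.79]
t 21.08 p [ 0.5302 -0.3561  0.113 ] w -0.0 F [-3.9  2.6  7. ] T [0.45 0.57 0.01] q [-0.78  0.45  1.52  0.    1.17  0.79]
t 21.13 p [ 0.5302 -0.3561  0.113 ] w -0.004 F [-3.   2.6  7. ] T [ 0.53  0.59 -0.01] q [-0.78  0.45  1.52  0.    1.17  0.79]
t 21.18 p [ 0.5302 -0.3561  0.113 ] w 0.001 F [-3.9  1.8  7.8] T [0.45 0.59 0.03] q [-0.78  0.45  1.52  0.    1.17  0.79]
t 21.23 p [ 0.5302 -0.3561  0.113 ] w -0.001 F [-3.2  2.6  6.5] T [0.51 0.6  0.01] q [-0.78  0.45  1.52  0.    1.17  0.79]
```

View pics/b12.png

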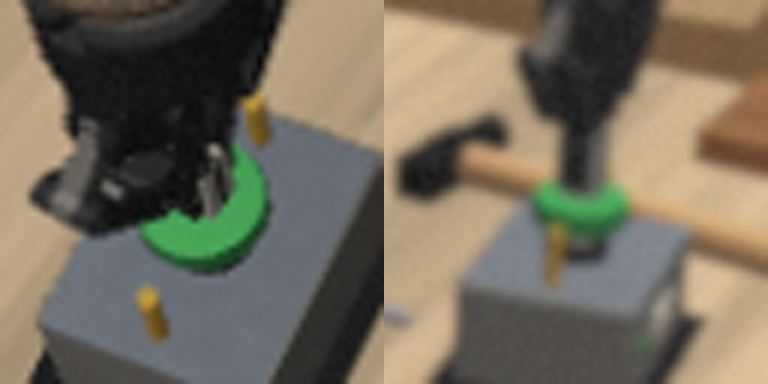

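View pics/w12.png

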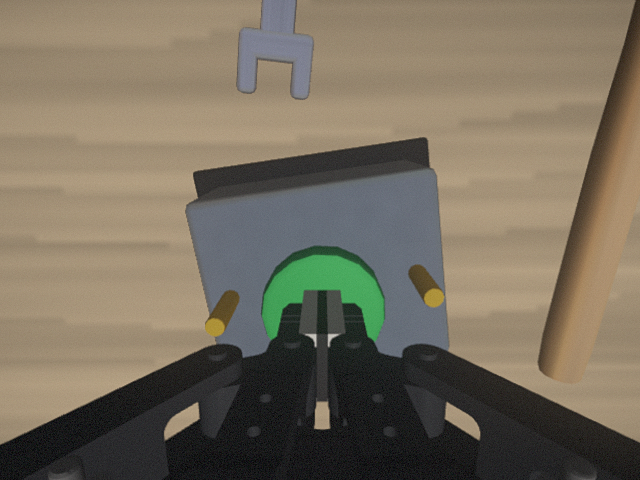

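```bash
python3 - <<'E'
from h import *
c=cam('wrist','w13.png')
s=st()
# camera in tool frame from current pose
Rc=c['R']@s['R']; tc=c['R']@s['p']+c['t']
def camat(p,Rm): 
    d=dict(c); d['R']=Rc@Rm.T; d['t']=tc-d['R']@p; return d
R12=s['R']
R0=Rn.from_rotvec([-2.2215,.0015,2.2195]).as_matrix()
def meas(fn):
    im=cv2.imread('pics/'+fn).astype(int); m=(im[:,:,1]>im[:,:,2]*1.5)&(im[:,:,1]>im[:,:,0]*1.4)&(im[:,:,1]>100)
    W=[]
    for r in range(270,330):
        x=np.where(m[r])[0]; x=x[(x>230)&(x<420)]
        if len(x): 
            # subpixel edges on green-red channel
            g=(im[r,:,1]-im[r,:,2]).astype(float); 
            a,b=x[0],x[-1]; hi=np.median(g[a+3:a+12]); 
            def cross(i,dr,bg):
                t=(hi+bg)/2
                for k in range(-5,6):
                    j=i+dr*k
                    if (g[j]>=t)!=(g[j+dr]>=t): return j+dr*(g[j]-t)/(g[j]-g[j+dr])
            e1=cross(a,-1,np.median(g[a-10:a-4])); e2=cross(b,1,np.median(g[b+4:b+10]))
            if e1 and e2: W.append((e2-e1,r,e1,e2))
    W=sorted(W)[::-1][:12]; return np.median([w[0] for w in W]),np.median([w[1] for w in W]),np.median([w[2] for w in W]),np.median([w[3] for w in W])
poses={'w10.png':[.5304,-.3563,.1359],'w11.png':[.5301,-.356,.1217],'w12.png':list(s['p']),'w13.png':list(s['p'])}
def width(cm,z,r):
    P=proj(cm,[[.530+r*np.cos(a),-.356+r*np.sin(a),z] for a in np.linspace(0,2*np.pi,360)]); return np.ptp(P[:,0])
from scipy.optimize import brentq
r=None
for k,p in poses.items():
    m=meas(k); cm=camat(np.array(p),R0)
    if r is None: r=brentq(lambda q:width(cm,.102,q)-m[0],.02,.03); print('r',r)
    print(k,np.round(m,2),'z',brentq(lambda z:width(cm,z,r)-m[0],.05,.12))
E
```

```text
r 0.023132910776814633
w10.png [113.72 300.5  265.33 379.07] z 0.10199999999993559
w11.png [122.19 311.5  262.11 384.27] z 0.09970237805757909
w12.png [122.36 312.5  261.69 384.06] z 0.091212927359707
w13.png [122.24 312.5  261.76 384.04] z 0.09106109552058653
```

The button's image width puts its top at z≈0.091, and the tip kinematics give the same. It needs about 1 mm more.

Emit:
servo_tool --pt "0 0.001 0 0 0 0 0" --pt "0 0.002 0 0 0 0 0" --pt "0 0.0025 0 0 0 0 0" --pt "0 0.0025 0 0 0 0 0" --pt "0 0.0025 0 0 0 0 0" --pt "0 0.0025 0 0 0 0 0" --pt "0 0.0025 0 0 0 0 0" --pt "0 0.0025 0 0 0 0 0" --pt "0 0.0025 0 0 0 0 0" --pt "0 0.0025 0 0 0 0 0"

```text
clock: 22.12
position: [0.5302, -0.3561, 0.1123]
tcp_rot: [-2.221, 0.002, 2.22]
force: [-2.7, 3.6, 6.8]
width: -0.002
```

```bash
python3 btn.py 14;python3 -c "
from h import *
for i in range(4): cam('wrist'); show()
c=cam('scene','scene_end.png'); print(lm(c,'scene','red_sleeve_center'),lm(c,'scene','grey_sleeve_center'))
c=cam('side','side_end.png')"|grep -v '^\[\['
```

```text
t 22.12 p [ 0.5302 -0.3561  0.1123] w -0.002 F [-2.7  3.6  6.8] T [ 0.53  0.63 -0.01] q [-0.78  0.45  1.52  0.    1.16  0.79]
[[0.001, -0.002, -1.0], [0.0, -1.0, 0.002], [-1.0, -0.0, -0.001]]
scene [(0.62, array([ 0.5273, -0.3496,  0.0913]))]
side [(0.67, array([ 0.5265, -0.3524,  0.0939]))]
t 22.42 p [ 0.5302 -0.3561  0.1122] w 0.005 F [-2.8  2.8  8.5] T [0.6  0.66 0.  ] q [-0.78  0.45  1.52  0.    1.16  0.79]
t 22.47 p [ 0.5302 -0.3561  0.1122] w -0.004 F [-4.4  3.6  8. ] T [0.53 0.67 0.02] q [-0.78  0.45  1.52  0.    1.16  0.79]
t 22.52 p [ 0.5302 -0.3561  0.1122] w -0.006 F [-3.8  3.2  7.5] T [0.59 0.62 0.02] q [-0.78  0.45  1.52  0.    1.16  0.79]
t 22.57 p [ 0.5302 -0.3561  0.1122] w -0.0 F [-4.2  3.5  7.4] T [ 0.53  0.63 -0.03] q [-0.78  0.45  1.52  0.    1.16  0.79]
[(0.93, array([0.6702, 0.3409, 0.0519]), array([412., 165.])), (0.85, array([0.4125, 0.3996, 0.0522]), array([340., 121.])), (0.73, array([0.5585, 0.0045, 0.0521]), array([319., 233.]))] [(0.97, array([0.5862, 0.2528, 0.0354]), array([371., 178.])), (0.34, array([ 0.5552, -0.    ,  0.0498]), array([316., 234.]))]
```

View pics/b14.png

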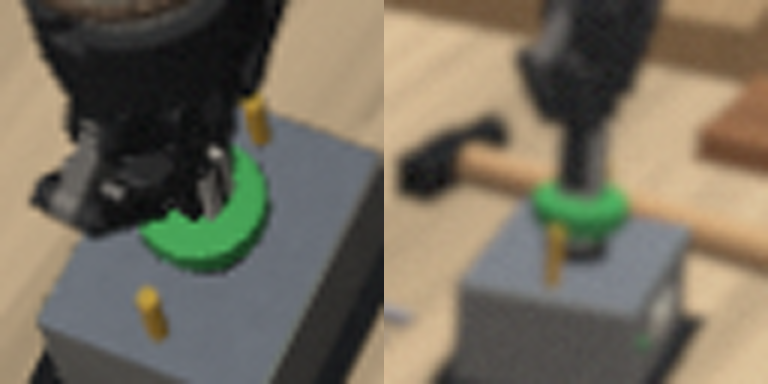

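View pics/scene_end.png

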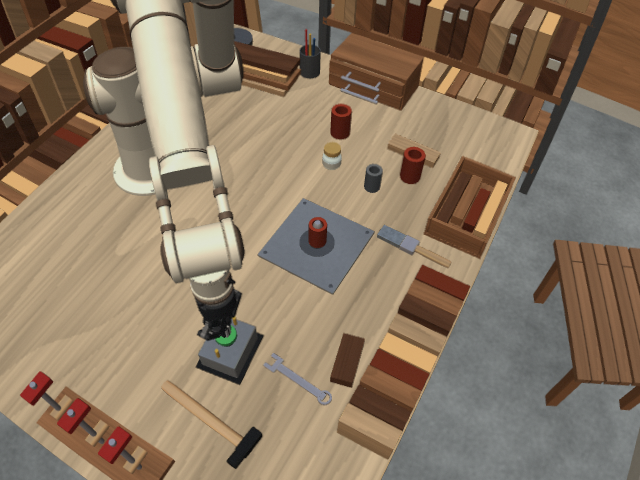

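Tip and button top are at about 90.2 mm with roughly 7.7 N and steady. Everything else is in place, so I'm handing in while still holding.

```bash
python3 -c "
from h import *
print(bot.hand_in()); show()"
```

```text
the job is handed in; nothing more can be done
None
the job is handed in; nothing more can be done
```

I put the smallest rust-red sleeve fully home on the spindle flange and let go of it. Then I pressed the green button to its half-way point with shut jaws and handed in at about 23 s, still holding it. The hand-in gives no verdict.

- **Sleeve:** It touched the seat at TCP z = 0.0668 m, against 0.0667 m expected. After release, both fixed cameras show its ends at the seated heights, with the spindle tip standing about 6 mm proud.
- **Button:** Its top is at about 90.2 mm from the fingertip position, against 90 mm for the posts. The push was steady at about 7.7 N, near the 8 N half-way spring force. One step earlier, its height from its size in the wrist picture agreed with the fingertip position (91.1 and 91.0 mm).
- **Bystanders:** The last scene picture shows the grey sleeve, the jar and the other things where they were.
- **Disagreements:**
  - The scene camera read y about 4 mm higher than the wrist camera at both the spindle and the button. I went by the wrist view and by how things lined up.
  - The network's last button height from the side camera was 93.9 mm, within its stated error; I did not use it.
  - A sideways force of about 4–5 N was present during the press.

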